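Unlock and open the air console's access panel

TASK

Open the access panel on the sloping face of the air console so that the regulator inside can be reached: turn the key in the panel's lock a full quarter turn while the panel is still shut (some of these locks open clockwise and some counter-clockwise, so feel which way yours gives), then swing the panel by its handle past a right angle and let go, so that it stays open by itself. Leave the key turned, and leave the other things on the bench and on the console where they are, standing as they stood.

Things in the scene. Friction and masses are not known exactly. Their poses are not given: they have to be found in the camera images.
- console: Grey sheet-steel air console, fixed, 300 mm deep (x), 312 wide (y), 168 high at the back; origin under its centre, own x to the back, y left, z up. Front wall 55 mm high; above it the face slopes up towards the back at 25 degrees from level for 250 mm, then a level ledge 77 mm deep with two things on it. The access panel is a dark steel plate flush in the face.
- key_grip (a point): Centre of the flat bow of the steel wing key in the lock near the panel's right edge, upper end; 28 mm out from the face. Bow 34 mm long (point x), 9 thick (y), 26 tall (z: 14 to 40 mm above the face), shank 10 mm thick. z points out along the turning axis, 25 degrees from vertical with the panel shut. The point turns with the key; the key stays in the lock.
- key (a joint): Key turn, rad, about the outward axis, positive counter-clockwise from outside; within 0.12 of 0 at the start (bow up-down the slope): latched. It can turn a quarter to a stop at 1.6 or -1.6; one way, which cannot be seen, is usually blocked by a firm stop 0.3 to 0.7 rad from 0. Stiff (0.06 N m), stays put. The cam holds the panel until about 1 rad; over 1.35 is a full quarter turn.
- panel (a joint): Opening, rad: 0 shut, grows as the panel's right edge swings up and over to the left; 1.57 is at right angles to the face, stop at 1.92. The stiff hinge (0.65 N m of friction, 4 to 8 N at the handle) keeps the panel where it is left. Plate 210 mm along the slope, 218 wide, 6 thick, 0.45 kg.
- panel_handle (a point): Middle of the bar of the panel's steel bow handle, near its right edge, lower end. The bar is round, 10 mm thick, 70 long, axis 35 mm out from the face, 34 mm inside the panel's right edge, its middle 120 mm down the slope from the key. This point's x runs along the bar (up the slope), y towards the hinge, z out of the panel; it moves with the panel.
- panel_hinge (a point): Point on the hinge line along the panel's left edge, in its outer face, level with the handle's middle (185 mm across from it). x runs along the hinge up the slope, z out of the panel. Opening turns the panel about -x.
- nailer: Bystander: brad nailer lying on the bench to the left of the console, about 150 by 210 by 50 mm, origin under its body.
- paintbrush: Bystander: paintbrush lying on the bench to the right of the console, origin under its middle.
- screwdriver: Bystander: screwdriver lying just to the left of the console, origin under its middle.
- coupler: Bystander: small brass air coupler, 28 mm thick, 55 mm high, standing on the bench just to the right of the console; origin under its centre.
- staples: Bystander: carton of staples, 50 by 85 by 35 mm, on the console's ledge at the left; origin under its centre.
- oiler: Bystander: small white oil bottle, 38 mm thick, 75 mm high, standing near the middle of the console's ledge; origin under its centre.
- tin: Bystander: tin, 70 mm across, 70 mm high, on the bench to the right of the console; origin under its centre.

How it is judged (in metres and radians):
On the way, in this order (a step that is already met when the one before it is completed fails the run):
1. the key is turned a full quarter turn (over 1.35 rad either way) while the panel is still shut (under 0.1 rad) ((value of joint key above 1.35 rad or value of joint key below -1.35 rad) and value of joint panel below 0.1 rad), for 0.2 s.
2. the panel is swung open past a right angle to the face (over 1.5 rad) (value of joint panel above 1.5 rad), for 0.2 s.
At the end, for the whole second after the job is handed in: The panel stands open more than 1.5 rad (about a right angle to the face) and at rest, the key is still turned more than 1.35 rad from its latched position, every bystander is within 40 mm of where it was, and the coupler, oil bottle, tin and carton stand upright (within 0.3 rad) (value of joint panel above 1.5 rad and velocity of joint panel between -0.05 and 0.05 rad/s and (value of joint key above 1.35 rad or value of joint key below -1.35 rad) and distance of each of nailer, paintbrush, screwdriver, coupler, staples, oiler, tin from where it was at the start of the episode below 0.04 m and angle between each of coupler, oiler, tin, staples's own z axis and vertical below 0.3 rad); the robot touches nothing.
It fails at once if a bystander is pushed more than 40 mm from its place (distance of any of nailer, paintbrush, screwdriver, coupler, staples, oiler, tin from where it was at the start of the episode above 0.04 m).
It also fails if it takes over 69 s, if anything falls off the work surface, if the arm or the gripper's body presses on something with over 40 N, if the wrist force passes 120 N, or if a joint passes its speed limit or range.

ROBOT

A 6-joint arm with a two-finger parallel gripper is mounted at the origin on the work surface. World frame = base frame: x ahead of the robot, y to its left, z up, the work surface at z = 0. Lengths are in mm, angles in rad, forces in N, time in s.
With the tool pointing down it reaches from about 275 to 1000 mm from the base axis. Payload 8.4 kg.
Tool frame: the origin (TCP) lies at the very end of the fingers, on their centre line; the grasp point (between the pads) lies 19 mm behind it; y points along the fingers, x is the direction in which the jaws open and shut, and the axes are right-handed (so a half turn about y gives the same grasp; the last joint's range is limited). The gripper opens to 85 mm and grips with 20 to 120 N. Pads are 22 mm wide; open, the fingers measure 114 mm over their backs; the gripper's body (76 mm by 85 mm) begins 54 mm behind the grasp point. The pads swing forward as they close: fully open they stand 13 mm farther back than shut.
Start: joints at [1.342, 0.353, 1.633, -0, 1.155, -0.002], TCP at [140.536, 608.997, 231.281] pointing down, gripper open.
Joint ranges: [-2.63, 2.63], [-0.92, 2.1], [0.06, 2.66], [-1.3, 4.44], [0, 2.69], [-3.02, 3.02]. Speed limits (rad/s): [2.22, 2.22, 2.79, 3.14, 3.14, 3.14].

INTERFACE

Orientations are given as [roll, pitch, yaw] about the fixed x, y, z axes, in that order (R = Rz(yaw) Ry(pitch) Rx(roll)).
In Python, from rig import r gives the robot as it stands.
- The arm moves only by the tool servo_tool, never from a script. Its argument "motion" is a list of rows, each a list of 7 numbers: the opening, from -1 (shut) to 1 (fully open), then the shift along the tool's x, y, z in m, then the turn, a rotation vector about the tool's x, y, z in units of 10 degrees (1.0 is 10 degrees). A call has 1 to 12 rows; each row is the pose to reach, as a shift and turn from the pose commanded when the call began, along the tool's axes at that moment; what a row does not reach only later rows make up. A row lasts 1/8 s, in which the tool goes at most 62.5 mm and 10.7 degrees, less where a joint would pass 70% of its speed; a pose out of reach is approached as far as the arm can. A call with a gripper value outside its range is refused whole. The fingers move at their own pace and stop on an object; "grip_force" is the grip in N (left out, the last holds). Time passes only in rows, so rows that repeat a pose let the fingers close. It gives the time, the measured TCP pose, the force and the opening at its end, in the units of the state.
- r.sense(): the state, without advancing time (a new reading comes with each control period).
- r.grab_frame(name): name is "scene" or "side" or "wrist"; returns the picture (420x560x3 uint8, red, green, blue); there is no depth.
- r.calibration(name): a dict with "fx", "fy", "cx", "cy" (pixels), "R" (3x3) and "t" (3): a world point X has camera coordinates R X + t; the wrist camera has in their place "mount" (4x4, takes a point from camera to tool coordinates, whose origin is the TCP and whose axes are the tool frame's). Camera axes: x right, y down, z forward; pixel columns grow to the right and rows downward; lengths in mm; the calibration is good to about 2 mm. A picture is of the moment at which its call begins: read the wrist's pose just before it. calibration takes no time and is no camera call.
- r.sign_off(): hands the job in, once; it reports no verdict.
The state is a dict: "clock": time; "qpos": joint angles; "qvel": joint speeds; "joint_efforts": joint torques, N m; "eef_pos": TCP position; "tcp_rot": TCP orientation; "contact_force": force on the tool from outside, world axes, zero at the start; "wrist_torque": the same for the moment, N m; "opening": opening from 0.0 (shut) to 1.0 (fully open).
Only numpy, scipy, OpenCV 4.12 (cv2) and the standard library are available. Lean on these libraries where they do the work, as an engineer would, in place of code of your own. Each camera call takes 0.05 s, during which the arm holds its last target. There are 200 camera calls.

## Working session

There is one attempt and no reset: what is moved stays moved. The work goes in short steps, Python scripts to look and compute and a tool call to move; the robot and the scene stay as the last step left them, time stands still between calls to the robot, and variables do not carry over. Pictures are saved under pics/ and viewed, on a budget of 10 in all, crops included, one or two more only if the job needs it, and the job is handed in when it is done.

Besides the shell and the picture viewer there is one more tool, called after ">>>" in YAML: its name, and indented under it one key for each argument. servo_tool: Moves the arm, as the interface text tells. Its arguments: {"type":"object","properties":{"motion":{"type":"array","items":{"type":"array","items":{"type":"number"}}},"grip_force":{"type":"number"}},"required":["motion"]}

```bash
ls; mkdir -p pics; python3 - <<'E'
from rig import r
import cv2,numpy as np
print(r.sense())
for n in("scene","side","wrist"):
    c=r.calibration(n);print(n,c)
a=[cv2.cvtColor(r.grab_frame(n),cv2.COLOR_RGB2BGR) for n in("scene","side","wrist")]
for n,i in zip(("scene","side","wrist"),a): cv2.imwrite(f"pics/{n}0.png",i)
E
```

```text
pics
{'clock': 0.0, 'qpos': array([ 1.34160654e+00,  3.53683752e-01,  1.63413752e+00, -2.01437723e-05,
        1.15520608e+00, -2.39633693e-03]), 'qvel': array([ 0.00083723, -0.00219159,  0.00204503, -0.00088907, -0.00132197,
        0.00126566]), 'joint_efforts': array([ 9.62853337e-04, -6.05272722e+01, -3.42049778e+01,  1.12587929e-04,
        9.41046746e-03, -8.13602838e-06]), 'eef_pos': array([140.42819379, 608.52439934, 230.53799925]), 'tcp_rot': array([-1.57081131e+00,  1.43474359e-03,  1.34401101e+00]), 'contact_force': array([ 0.76790582, -1.07584489, -0.64328076]), 'wrist_torque': array([ 0.03168684, -0.01431832,  0.01979298]), 'opening': 1.0031474164076326}
scene {'fx': 397.40160011248065, 'fy': 397.40160011248065, 'cx': 277.0293998306184, 'cy': 203.97088301840375, 'R': array([[-0.66570689,  0.74621216, -0.00132407],
       [ 0.57815115,  0.51465374, -0.63314515],
       [-0.47177918, -0.4222546 , -0.77403195]]), 't': array([ 344.87893811, -326.28563376, 1567.74474732])}
side {'fx': 511.1815571078229, 'fy': 511.1815571078229, 'cx': 285.3919860184807, 'cy': 204.66339368422769, 'R': array([[ 0.79958645, -0.6004671 ,  0.01003903],
       [-0.2868002 , -0.39648553, -0.87209224],
       [ 0.52764302,  0.69443394, -0.48923854]]), 't': array([-445.28636209,  321.66906451,  908.86324341])}
wrist {'fx': 359.668538624985, 'fy': 359.668538624985, 'cx': 278.97357258107485, 'cy': 205.95790299544356, 'mount': array([[ 9.99999633e-01,  7.66118900e-04,  3.83382050e-04,
        -2.94848359e-01],
       [-1.71404535e-04, -2.59541696e-01,  9.65731888e-01,
        -1.42932570e+02],
       [ 8.39369078e-04, -9.65731599e-01, -2.59541469e-01,
         6.57265928e+01],
       [ 0.00000000e+00,  0.00000000e+00,  0.00000000e+00,
         1.00000000e+00]])}
```

View pics/scene0.png

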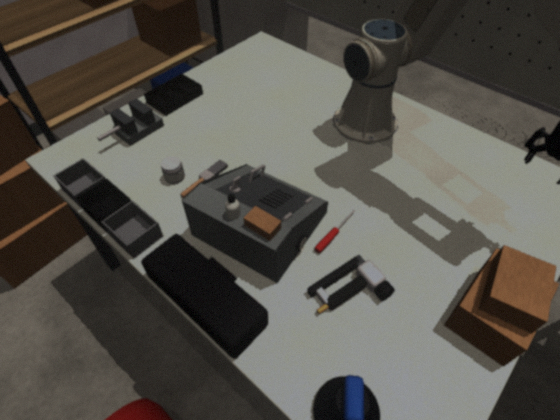

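View pics/side0.png

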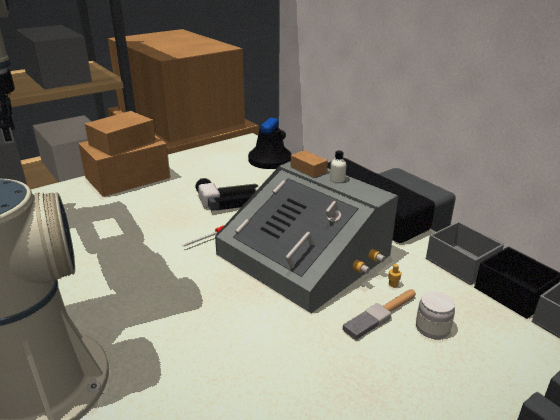

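The scene view has the console around (255,215), with the handle near (258,170). In the side view the handle is near (298,246) and the key near (333,211). I'll enlarge both views in one picture to pick exact pixels.

```bash
python3 - <<'E'
import cv2,numpy as np
a=cv2.imread("pics/side0.png")[150:305,205:405]
b=cv2.imread("pics/scene0.png")[155:280,175:335]
g=lambda i:np.clip((i/255.)**0.6*255,0,255).astype(np.uint8)
a=cv2.resize(g(a),None,fx=3,fy=3,interpolation=cv2.INTER_CUBIC)   # 600x465
b=cv2.resize(g(b),None,fx=3,fy=3,interpolation=cv2.INTER_CUBIC)
A=cv2.resize(a,(400,310)) ; 
# two separate panels: side at 2x handled by crop, side panel region 4x
s=cv2.imread("pics/side0.png")[165:275,270:360]; s=cv2.resize(g(s),None,fx=4.5,fy=4.5,interpolation=cv2.INTER_CUBIC)
c=cv2.imread("pics/scene0.png")[155:245,180:268]; c=cv2.resize(g(c),None,fx=4.5,fy=4.5,interpolation=cv2.INTER_CUBIC)
o=np.zeros((500,800,3),np.uint8);o[:s.shape[0],:min(405,s.shape[1])]=s;o[:c.shape[0],405:405+min(395,c.shape[1])]=c[:,:395]
for k in range(0,110,10): cv2.putText(o,str(165+k),(0,int(k*4.5)+4),0,.3,(0,255,255));
for k in range(0,90,10): cv2.putText(o,str(270+k),(int(k*4.5),498),0,.3,(0,255,255)); cv2.putText(o,str(180+k),(405+int(k*4.5),420),0,.3,(0,255,255)); cv2.putText(o,str(155+k),(406,int(k*4.5)+4),0,.3,(0,255,255))
cv2.imwrite("pics/zoom.png",o)
E
```

```text
(no output)
```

View pics/zoom.png

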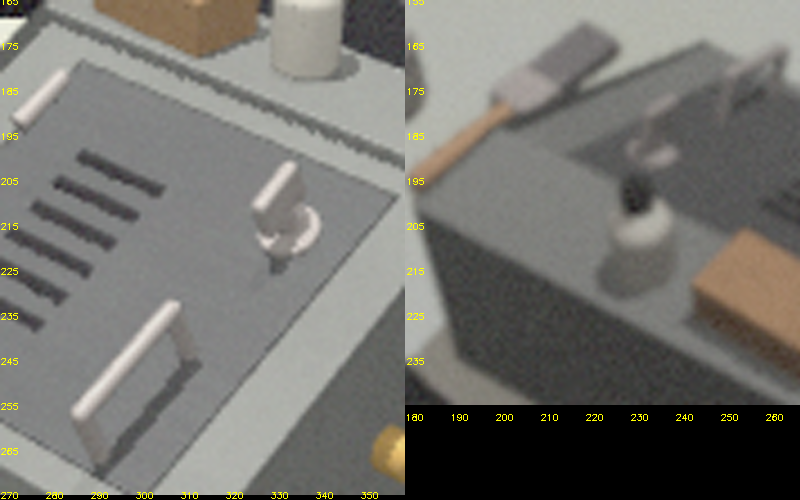

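```bash
cat > h.py <<'E'
import numpy as np
from rig import r
def ray(n,u,v):
    c=r.calibration(n);R=np.array(c['R']);t=np.array(c['t'])
    d=R.T@np.array([(u-c['cx'])/c['fx'],(v-c['cy'])/c['fy'],1]);return -R.T@t,d/np.linalg.norm(d)
def meet(rays):
    A=sum(np.eye(3)-np.outer(d,d) for o,d in rays);b=sum((np.eye(3)-np.outer(d,d))@o for o,d in rays)
    X=np.linalg.solve(A,b);return X,[np.linalg.norm(np.cross(X-o,d)) for o,d in rays]
def onplane(ra,p,n):
    o,d=ra;return o+d*((p-o)@n)/(d@n)
E
python3 - <<'E'
from h import *
s=lambda u,v:ray("side",270+u/4.5,165+v/4.5)
c=lambda u,v:ray("scene",180+(u-405)/4.5,155+v/4.5)
P={}
for n,a,b in [("hlo",(80,412),(785,50)),("hhi",(175,305),(725,73)),("hmid",(127,358),(755,61)),("key",(279,197),(658,117)),("keytop",(276,185),(661,108))]:
    P[n]=meet([s(*a),c(*b)]);print(n,P[n])
d=P["hhi"][0]-P["hlo"][0];print("bar",np.linalg.norm(d),np.arctan2(d[1],d[0]),d[2])
d=P["key"][0]-P["hmid"][0];print("hk",d,np.linalg.norm(d),np.arctan2(d[1],d[0]))
# slope-edge ray on heights: ledge front edge z ~? panel top edge points in slope plane
for yaw in [0]:
    pass
# panel corners: slope plane through foot of handle (35mm under bar)
y=np.arctan2(d[1],d[0]);f=np.array([np.cos(y),np.sin(y),0]);ex=f*np.cos(np.radians(25))+np.array([0,0,np.sin(np.radians(25))]);ez=-f*np.sin(np.radians(25))+np.array([0,0,np.cos(np.radians(25))])
p0=P["hmid"][0]-35*ez
q=[onplane(s(*k),p0,ez) for k in [(80,62),(397,195),(150,492)]]
print(np.round(q,1)); e=q[0]-q[1];print("top edge",np.linalg.norm(e),np.arctan2(e[1],e[0])-np.pi/2); e=q[1]-q[2];print("right edge",np.linalg.norm(e),np.arctan2(e[1],e[0]),y)
E
```

```text
hlo (array([515.68671056, -58.5095165 ,  99.01297261]), [np.float64(1.9319048166333825), np.float64(1.9319048166332735)])
hhi (array([580.29651277, -51.11488322, 130.94397289]), [np.float64(0.5571604909599188), np.float64(0.5571604909598732)])
hmid (array([547.81436656, -55.00965721, 115.0431302 ]), [np.float64(0.773193260310229), np.float64(0.7731932603101006)])
key (array([656.48850368, -36.80419294, 159.08959348]), [np.float64(1.6870477491185392), np.float64(1.6870477491183309)])
keytop (array([654.26250767, -35.96941021, 166.35729012]), [np.float64(2.0189903183825106), np.float64(2.0189903183824742)])
bar 72.44788417678599 0.11395480455326416 31.9310002768606
hk [108.67413711  18.20546426  44.04646328] 118.66590889374133 0.16598216953061373
[[677.3 152.8 152. ]
 [715.4 -63.4 152.8]
 [532.6 -95.   66.3]]
top edge 219.58187001410258 0.17409784609841905
right edge 204.649262300084 0.17119922952590133 0.16598216953061373
```

```bash
cat >> h.py <<'E'
from scipy.spatial.transform import Rotation as Ro
yaw=0.172;S=np.radians(25)
f=np.array([np.cos(yaw),np.sin(yaw),0]);L=np.array([-np.sin(yaw),np.cos(yaw),0]);Z=np.array([0,0,1.])
ex=f*np.cos(S)+Z*np.sin(S);ez=-f*np.sin(S)+Z*np.cos(S)
KEY=np.array([656.5,-37,159.]);HAN=np.array([548,-55.,115])
R0=np.column_stack([-L,-ez,ex])   # x=-left, y=into face, z=up the slope
def cur():
    s=r.sense();return np.array(s['eef_pos']),Ro.from_euler('xyz',s['tcp_rot']).as_matrix(),s
def row(p,R,start=None):
    p0,r0,_=cur() if start is None else (*start,0)
    return np.round(np.r_[r0.T@(p-p0)/1000,Ro.from_matrix(r0.T@R).as_rotvec()*18/np.pi],3).tolist()
E
python3 - <<'E'
from h import *
print(np.linalg.det(R0)); print(row(KEY+130*ez,R0))
E
```

```text
0.9999999999999998
[-0.534, -0.046, -0.597, 0.697, 15.382, -3.412]
```

>>> servo_tool:
  motion:
    - [0.2,-0.534,-0.046,-0.597,0.697,15.382,-3.412]
    - [0.2,-0.534,-0.046,-0.597,0.697,15.382,-3.412]
    - [0.2,-0.534,-0.046,-0.597,0.697,15.382,-3.412]
    - [0.2,-0.534,-0.046,-0.597,0.697,15.382,-3.412]
    - [0.2,-0.534,-0.046,-0.597,0.697,15.382,-3.412]
    - [0.2,-0.534,-0.046,-0.597,0.697,15.382,-3.412]
    - [0.2,-0.534,-0.046,-0.597,0.697,15.382,-3.412]
    - [0.2,-0.534,-0.046,-0.597,0.697,15.382,-3.412]
    - [0.2,-0.534,-0.046,-0.597,0.697,15.382,-3.412]
    - [0.2,-0.534,-0.046,-0.597,0.697,15.382,-3.412]
    - [0.2,-0.534,-0.046,-0.597,0.697,15.382,-3.412]
    - [0.2,-0.534,-0.046,-0.597,0.697,15.382,-3.412]
  grip_force: 40

```text
clock: 1.65
eef_pos: [572.8, -5.1, 274.4]
tcp_rot: [-1.18, -0.097, -0.913]
contact_force: [0.4, 2.0, -0.0]
opening: 0.6
```

```bash
python3 - <<'E'
from h import *
p,R,s=cur();print(s['clock'],p,s['qpos'],s['qvel'],s['opening']); print(row(KEY+130*ez,R0))
E
```

```text
1.65 [572.80729637  -5.08634326 274.37451938] [-0.13685437  0.06587056  1.96307805  0.29845499  0.79037315  0.58019787] [-0.72612804  0.38397634 -0.42932376  0.12497771 -0.08791694  0.70408538] 0.5997472314322647
[0.051, 0.002, -0.003, 0.122, 2.768, -0.619]
```

>>> servo_tool:
  motion:
    - [0.2,0.04,0.002,-0.003,0.1,2.2,-0.5]
    - [0.2,0.04,0.002,-0.003,0.1,2.2,-0.5]
    - [0.2,0.04,0.002,-0.003,0.1,2.2,-0.5]
    - [0.2,0.04,0.002,-0.003,0.1,2.2,-0.5]
    - [0.2,0.04,0.002,-0.003,0.1,2.2,-0.5]

```text
clock: 2.28
eef_pos: [595.2, -35.3, 275.4]
tcp_rot: [-1.14, -0.025, -1.29]
contact_force: [0.2, -0.4, -0.4]
opening: 0.6
```

```bash
python3 - <<'E'
from h import *
import cv2
p,R,s=cur();print(s['clock'],p,s['qpos'],s['opening'],s['contact_force']); print(row(KEY+130*ez,R0))
i=r.grab_frame("wrist");c=r.calibration("wrist");M=np.array(c['mount'])
i=cv2.cvtColor(i,cv2.COLOR_RGB2BGR)
for n,P in (("k",KEY),("h",HAN),("h1",HAN+30*ex),("h2",HAN-30*ex)):
    q=np.linalg.inv(M)@np.r_[R.T@(P-p),1];uv=(q[0]/q[2]*c['fx']+c['cx'],q[1]/q[2]*c['fy']+c['cy']);print(n,uv)
    cv2.drawMarker(i,(int(uv[0]),int(uv[1])),(0,0,255),0,10)
cv2.imwrite("pics/w1.png",i)
E
```

```text
2.275 [595.21377415 -35.32619147 275.39363314] [-0.15046128  0.07869283  1.95656879  0.2370658   0.71542074  0.98575791] 0.5999921519957774 [ 0.18479516 -0.3933569  -0.36434048]
[0.013, 0.001, 0.004, 0.021, 0.624, -0.132]
k (np.float64(298.98220809215525), np.float64(190.67741294225257))
h (np.float64(280.9345720503668), np.float64(327.6212915983928))
h1 (np.float64(284.9600173291607), np.float64(296.0214729943878))
h2 (np.float64(277.1123386144305), np.float64(357.6258935424389))
```

View pics/w1.png

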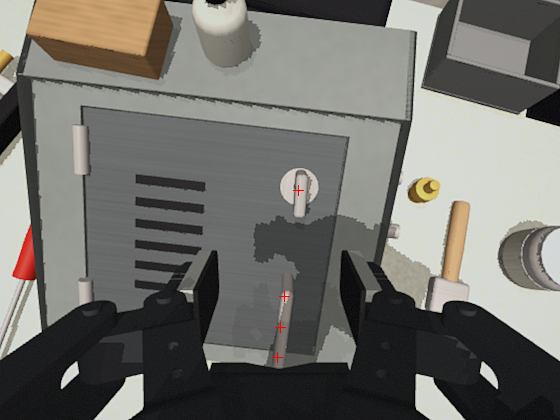

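The wrist view shows the key bow at about (300,193), on the predicted mark. The handle is on its mark too, so I'll align and descend.

```bash
python3 - <<'E'
from h import *
for d in (130,60,-15): print(d,row(KEY+d*ez,R0))
E
```

```text
130 [0.013, 0.001, 0.004, 0.021, 0.621, -0.131]
60 [0.014, 0.071, 0.004, 0.021, 0.621, -0.131]
-15 [0.016, 0.146, 0.004, 0.021, 0.621, -0.131]
```

>>> servo_tool:
  motion:
    - [0.0,0.013,0.001,0.004,0.021,0.621,-0.131]
    - [0.0,0.0135,0.035,0.004,0.021,0.621,-0.131]
    - [0.0,0.014,0.071,0.004,0.021,0.621,-0.131]
    - [0.0,0.0145,0.1,0.004,0.021,0.621,-0.131]
    - [0.0,0.015,0.125,0.004,0.021,0.621,-0.131]
    - [0.0,0.016,0.138,0.004,0.021,0.621,-0.131]
    - [0.0,0.016,0.138,0.004,0.021,0.621,-0.131]
    - [0.0,0.016,0.138,0.004,0.021,0.621,-0.131]

```text
clock: 3.32
eef_pos: [659.7, -37.3, 152.9]
tcp_rot: [-1.134, 0.0, -1.401]
contact_force: [-0.7, 0.6, -0.7]
opening: 0.501
```

```bash
python3 - <<'E'
from h import *
p,R,s=cur();print(s['clock'],p,s['qpos'],s['opening'],s['contact_force']); print(row(KEY-15*ez,R0))
E
```

```text
3.325 [659.70124183 -37.25781527 152.93299744] [-0.12200617  0.33158857  1.95278511  0.2830371   0.4520667   1.04941364] 0.5014228683105832 [-0.71022394  0.57157357 -0.69460601]
[-0.001, 0.008, -0.0, -0.005, -0.013, 0.004]
```

>>> servo_tool:
  motion:
    - [0.0,-0.001,0.007,0,0,0,0]
    - [-0.5,-0.001,0.007,0,0,0,0]
    - [-1,-0.001,0.007,0,0,0,0]
    - [-1,-0.001,0.007,0,0,0,0]
    - [-1,-0.001,0.007,0,0,0,0]
    - [-1,-0.001,0.007,0,0,0,0]
  grip_force: 40

```text
clock: 4.08
eef_pos: [658.6, -33.3, 144.1]
tcp_rot: [-1.141, 0.004, -1.398]
contact_force: [-12.9, 11.9, 5.2]
opening: 0.181
```

```bash
python3 - <<'E'
from h import *
p,R,s=cur();print(s['clock'],p,s['opening']*85,s['contact_force'],s['wrist_torque'],R.T@s['contact_force'],R.T@s['wrist_torque']); print(row(KEY-15*ez,R0))
E
```

```text
4.075 [658.57880497 -33.2655139  144.05340126] 15.352091565649175 [-12.90068129  11.93906133   5.1953511 ] [1.38759529 1.4623109  1.4220484 ] [-14.00092847  -9.10887255  -7.54737566] [-1.20752921 -0.61463998  2.06157377]
[0.003, 0.0, 0.004, 0.039, -0.005, -0.023]
```

>>> servo_tool:
  motion:
    - [-1,0,0,0,0,0,0]
    - [-1,0,0,0,0,0,0]
    - [-1,0,0,0,0,0,0]

```text
clock: 4.45
eef_pos: [658.6, -33.3, 144.1]
tcp_rot: [-1.141, 0.004, -1.398]
contact_force: [-12.6, 13.2, 5.3]
opening: 0.177
```

```bash
python3 - <<'E'
from h import *
p,R,s=cur();print(s['clock'],p,s['tcp_rot'],s['opening']*85,R.T@s['contact_force'],R.T@s['wrist_torque'])
E
```

```text
4.45 [658.63202496 -33.25180451 144.10045815] [-1.14124515  0.00397821 -1.39789877] 15.015844492466817 [-15.21649083  -8.96440664  -7.04570866] [-1.10230346 -0.56664708  2.04808954]
```

>>> servo_tool:
  motion:
    - [-1,-0.004,-0.003,-0.002,0,0,0]
    - [-1,-0.004,-0.003,-0.002,0,0,0]
    - [-1,-0.004,-0.003,-0.002,0,0,0]

```text
clock: 4.82
eef_pos: [657.1, -33.6, 145.1]
tcp_rot: [-1.138, -0.001, -1.401]
contact_force: [8.2, -9.5, -20.3]
opening: 0.168
```

```bash
python3 - <<'E'
from h import *
import cv2
p,R,s=cur();print(s['clock'],p,s['tcp_rot'],s['opening']*85,R.T@s['contact_force'],R.T@s['wrist_torque'])
a=r.grab_frame("wrist")[150:400,140:420];b=r.grab_frame("side")[140:290,230:410]
o=np.zeros((600,800,3),np.uint8);a=cv2.resize(a,(400,357));b=cv2.resize(b,(400,333));o[:357,:400]=a;o[:333,400:]=b
cv2.imwrite("pics/w2.png",cv2.cvtColor(o[:360],cv2.COLOR_RGB2BGR))
E
```

```text
4.825 [657.12986759 -33.6265888  145.06125569] [-1.13817724e+00 -9.97299421e-04 -1.40077196e+00] 14.321485053791466 [10.72947928 21.18220262 -2.6912958 ] [-0.80142879 -0.48359773 -1.82856078]
```

View pics/w2.png

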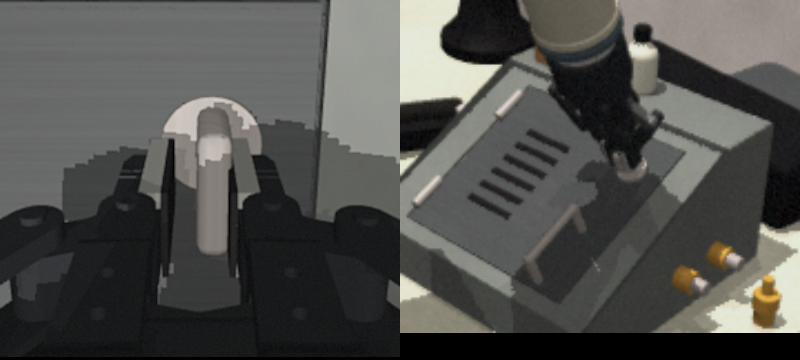

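```bash
python3 - <<'E'
from h import *
p=np.array([595.21,-35.33,275.39]);R=Ro.from_euler('xyz',[-1.14,-.025,-1.29]).as_matrix()
c=r.calibration("wrist");M=np.array(c['mount'])
def wr(u,v,p,R):
    d=M[:3,:3]@np.array([(u-c['cx'])/c['fx'],(v-c['cy'])/c['fy'],1]);return p+R@M[:3,3],R@(d/np.linalg.norm(d))
def loc(X): d=X-KEY;return np.round([d@ex,d@L,d@ez+28],1)
for n,uv,h in [("disc",(299,187.5),3),("disc",(299,187.5),8),("bowbottom",(301,215),40),("bowtop_near",(300.5,171),40),("panel TR",(348,136),0),("panelTL",(82,107),0)]:
    print(n,h,loc(onplane(wr(*uv,p,R),KEY+(h-28)*ez,ez)))
p,R,s=cur()
print("tcp",loc(p))
for n,uv,h in [("disc",(212,140),3),("bowtip up",(213,112),40),("bowtip dn",(212,250),40)]:
    print(n,h,loc(onplane(wr(140+uv[0]*.7,150+uv[1]*.7,p,R),KEY+(h-28)*ez,ez)))
sd=ray("side",334.4,215.7);print("side disc",loc(onplane(sd,KEY-25*ez,ez)))
print("side panel TR",loc(onplane(ray("side",358.2,208.3),KEY-28*ez,ez)),"TL",loc(onplane(ray("side",287.8,178.8),KEY-28*ez,ez)))
E
```

```text
disc 3 [-2.9 -1.1  3. ]
disc 8 [-1.8 -0.9  8. ]
bowbottom 40 [-16.   -3.2  40. ]
bowtop_near 40 [17.4  1.4 40. ]
panel TR 0 [ 44.1 -35.9   0. ]
panelTL 0 [ 43.  183.5  -0. ]
tcp [-4.8  3.2 14.9]
disc 3 [-1.  -1.3  3. ]
bowtip up 40 [21.1 -0.5 40. ]
bowtip dn 40 [-16.8  -0.5  40. ]
side disc [ 1.  -1.4  3. ]
side panel TR [ 45.8 -36.2  -0. ] TL [ 44.6 182.7   0. ]
```

The fingertips stuck out on the lock's round boss, which stands nearly up to the bow, with TCP only about 13–15 mm above the face. I'll open, lift a few mm, centre on the key again and close.

>>> servo_tool:
  motion:
    - [0.0,0.0,0.0,0,0,0,0]
    - [0.0,0,-0.005,0,0,0,0]
    - [0.0,0,-0.005,0,0,0,0]
    - [0.0,0,-0.005,0,0,0,0]

```text
clock: 5.42
eef_pos: [656.7, -32.5, 152.7]
tcp_rot: [-1.134, 0.0, -1.401]
contact_force: [-0.7, 0.1, 0.3]
opening: 0.501
```

```bash
cat >> h.py <<'E'
def loc(X): d=X-KEY;return np.round([d@ex,d@L,d@ez+28],1)
def st():
    p,R,s=cur();print(s['clock'],loc(p),Ro.from_matrix(R0.T@R).as_rotvec().round(3),'gap',round(s['opening']*85,1),'F',(R.T@s['contact_force']).round(1),'T',(R.T@s['wrist_torque']).round(2),s['qpos'][5])
E
python3 - <<'E'
from h import *
st(); print(row(KEY-0.5*ex-1*L-9*ez,R0@Ro.from_rotvec([0,-.1,0]).as_matrix()))
E
```

```text
5.425 [-1.8  4.4 21.9] [ 0.001  0.002 -0.001] gap 42.6 F [-0.2 -0.5 -0.6] T [-0.19  0.01 -0.  ] 1.0613701908549438
[0.005, 0.003, 0.001, -0.005, -0.587, 0.004]
```

>>> servo_tool:
  motion:
    - [0.0,0.0055,0.003,0.001,0,-0.6,0]
    - [-0.3,0.0055,0.003,0.001,0,-0.6,0]
    - [-1,0.0055,0.003,0.001,0,-0.6,0]
    - [-1,0.0055,0.003,0.001,0,-0.6,0]
    - [-1,0.0055,0.003,0.001,0,-0.6,0]
    - [-1,0.0055,0.003,0.001,0,-0.6,0]
    - [-1,0.0055,0.003,0.001,0,-0.6,0]

```text
clock: 6.3
eef_pos: [656.5, -35.1, 148.5]
tcp_rot: [-1.142, -0.039, -1.305]
contact_force: [-10.0, 12.2, 5.4]
opening: 0.147
```

```bash
python3 - <<'E'
from h import *
st()
E
```

```text
6.3 [-4.1  1.9 18.3] [-0.005 -0.101  0.004] gap 12.5 F [-14.2  -8.1  -3.4] T [-0.55 -0.47  2.19] 0.9423739894590542
```

>>> servo_tool:
  motion:
    - [-0.4,0.0,0.0,0,0,0,0]
    - [-0.4,0,-0.005,0,0,0,0]
    - [-0.4,0,-0.005,0,0,0,0]
    - [-1,0,-0.005,0,0,0,0]
    - [-1,0,-0.005,0,0,0,0]
    - [-1,0,-0.005,0,0,0,0]
    - [-1,0,-0.005,0,0,0,0]

```text
clock: 7.18
eef_pos: [655.0, -38.3, 153.2]
tcp_rot: [-1.141, -0.042, -1.307]
contact_force: [-12.4, -2.5, 3.0]
opening: 0.092
```

```bash
python3 - <<'E'
from h import *
import cv2
st()
a=r.grab_frame("wrist")[150:400,140:420]
cv2.imwrite("pics/w3.png",cv2.cvtColor(cv2.resize(a,(560,500)),cv2.COLOR_RGB2BGR))
E
```

```text
7.175 [-4.  -1.  23.4] [-0.004 -0.101  0.001] gap 7.8 F [ -0.7  -8.  -10.2] T [-1.91 -0.01  0.56] 0.9442326710271204
```

View pics/w3.png

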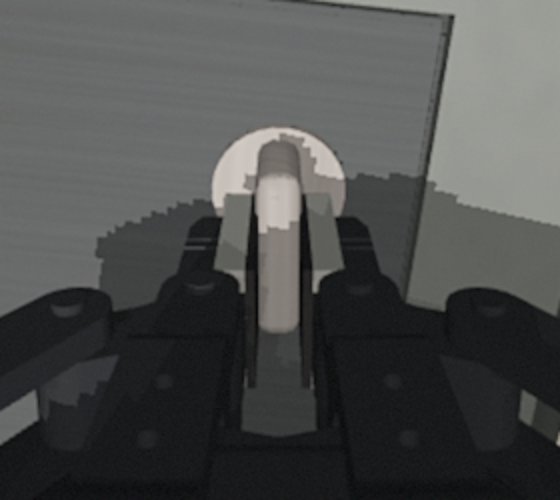

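Now the jaws hold the bow on both sides: the gap is about 9 mm and the view shows it at (278,230) between the pads. I'll feel clockwise first, in small steps.

>>> servo_tool:
  motion:
    - [-1,0,0,0,0,0.8,0]
    - [-1,0,0,0,0,1.6,0]
    - [-1,0,0,0,0,2.4,0]
    - [-1,0,0,0,0,2.4,0]

```text
clock: 7.72
eef_pos: [654.4, -37.2, 153.0]
tcp_rot: [-1.16, 0.133, -1.689]
contact_force: [-15.2, 5.6, 5.7]
opening: 0.096
```

```bash
python3 - <<'E'
from h import *
st()
E
```

```text
7.725 [-4.4  0.2 23.5] [-0.006  0.319  0.001] gap 8.1 F [ -4.5 -11.  -12.4] T [-1.95 -0.43  0.8 ] 1.3645393528270156
```

>>> servo_tool:
  motion:
    - [-1,0,0,0,0,0.8,0]
    - [-1,0,0,0,0,1.6,0]
    - [-1,0,0,0,0,1.6,0]

```text
clock: 8.1
eef_pos: [653.1, -36.0, 152.4]
tcp_rot: [-1.211, 0.237, -1.949]
contact_force: [-18.8, 10.8, 7.9]
opening: 0.089
```

```bash
python3 - <<'E'
from h import *
st()
E
```

```text
8.1 [-5.7  1.6 23.3] [-0.009  0.594  0.001] gap 7.6 F [ -4.9 -14.1 -17.7] T [-2.87 -1.72  1.08] 1.6419193637544842
```

The resisting torque climbs from 0.4 to 1.7 N m by 0.6 rad, so clockwise is blocked. I'll reverse.

>>> servo_tool:
  motion:
    - [-1,0,0,0,0,-1,0]
    - [-1,0,0,0,0,-2,0]
    - [-1,0,0,0,0,-3,0]
    - [-1,0,0,0,0,-4,0]
    - [-1,0,0,0,0,-4.8,0]
    - [-1,0,0,0,0,-5.6,0]
    - [-1,0,0,0,0,-6.4,0]
    - [-1,0,0,0,0,-7.2,0]
    - [-1,0,0,0,0,-7.2,0]

```text
clock: 9.22
eef_pos: [655.4, -39.6, 153.3]
tcp_rot: [-1.222, -0.262, -0.783]
contact_force: [-10.6, -9.3, 1.3]
opening: 0.097
```

```bash
python3 - <<'E'
from h import *
st()
E
```

```text
9.225 [-3.8 -2.4 23.4] [-0.004 -0.662 -0.   ] gap 8.2 F [ -0.6  -6.2 -12.7] T [-2.71 -0.05  0.21] 0.3836570196078245
```

>>> servo_tool:
  motion:
    - [-1,0,0,0,0,-0.8,0]
    - [-1,0,0,0,0,-1.6,0]
    - [-1,0,0,0,0,-2.4,0]
    - [-1,0,0,0,0,-3.2,0]
    - [-1,0,0,0,0,-4,0]
    - [-1,0,0,0,0,-4.8,0]
    - [-1,0,0,0,0,-4.8,0]
    - [-1,0,0,0,0,-4.8,0]

```text
clock: 10.22
eef_pos: [657.8, -40.6, 154.4]
tcp_rot: [-1.54, -0.436, 0.091]
contact_force: [-1.1, -13.2, -3.7]
opening: 0.093
```

```bash
python3 - <<'E'
from h import *
st()
E
```

```text
10.225 [-1.4 -3.7 23.5] [-0.002 -1.497 -0.004] gap 7.9 F [ -3.7   2.  -13.1] T [-2.33  0.15  1.01] -0.4518983377802917
```

>>> servo_tool:
  motion:
    - [-1,0,0,0,0,-0.5,0]
    - [-1,0,0,0,0,-0.7,0]
    - [-1,0,0,0,0,-0.7,0]
    - [-1,0,0,0,0,-0.7,0]

```text
clock: 10.72
eef_pos: [657.6, -40.5, 154.3]
tcp_rot: [-1.597, -0.436, 0.225]
contact_force: [-2.7, -12.3, -4.6]
opening: 0.092
```

```bash
python3 - <<'E'
from h import *
st()
E
```

```text
10.725 [-1.6 -3.6 23.5] [-0.002 -1.619 -0.003] gap 7.8 F [ -6.8   2.2 -11.3] T [-2.24  0.38  1.22] -0.5737488579954942
```

>>> servo_tool:
  motion:
    - [-0.4,0,0,0,0,0,0]
    - [-0.2,0,0,0,0,0,0]
    - [-0.2,0,-0.05,0,0,0,0]
    - [-0.2,0,-0.1,0,0,0,0]
    - [-0.2,0,-0.1,0,0,0,0]
    - [-0.2,0,-0.1,0,0,0,0]

```text
clock: 11.48
eef_pos: [616.3, -45.5, 245.4]
tcp_rot: [-1.595, -0.437, 0.226]
contact_force: [-1.2, 0.1, -0.6]
opening: 0.403
```

```bash
python3 - <<'E'
from h import *
import cv2
st();a=r.grab_frame("wrist")
p,R,s=cur()
c=r.calibration("wrist");M=np.array(c['mount'])
for n,P in (("k",KEY-L),("h",HAN),("h1",HAN+30*ex),("h2",HAN-30*ex)):
    q=np.linalg.inv(M)@np.r_[R.T@(P-p),1];print(n,q[0]/q[2]*c['fx']+c['cx'],q[1]/q[2]*c['fy']+c['cy'])
cv2.imwrite("pics/w4.png",cv2.cvtColor(a,cv2.COLOR_RGB2BGR))
print(p,s['tcp_rot'])
E
```

```text
11.475 [ -0.7  -1.5 123.7] [ 0.    -1.62  -0.002] gap 34.3 F [-1.4  0.1  0.4] T [ 0.01 -0.01  0.18] -0.5260259843185542
k 281.1528691984659 207.71022063311395
h 103.1274729389917 199.05708809945335
h1 148.54983086498987 201.25427771847632
h2 57.55785507801036 196.85277516021503
[615.8981437  -45.3477128  244.49058646] [-1.59454399 -0.43569987  0.22650554]
```

View pics/w4.png

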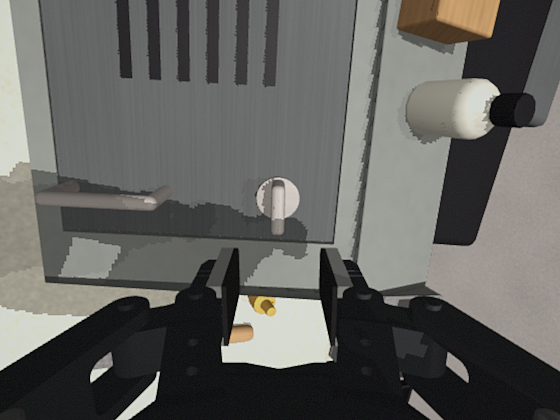

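Key check: the bow in the view, (279,180) to (278,233), stands square to the handle bar. That puts it at about 1.6 rad CCW with the panel still shut. Next comes the handle, which I'll take with a vertical tool.

```bash
cat >> h.py <<'E'
RV=np.column_stack([-L,-Z,f])
HIN=HAN+185*L-35*ez
def arc(th,phi,H=None,dz=-17):
    "handle centre at opening th, tool turned by phi about -ex"
    H=HAN if H is None else H
    Rt=Ro.from_rotvec(-ex*th).as_matrix();Rp=Ro.from_rotvec(-ex*phi).as_matrix()
    h=HIN+Rt@(H-HIN);R=Rp@RV;return h-dz*R[:,1]*1.0,R
E
python3 - <<'E'
from h import *
print(row(HAN+110*Z,RV)); print(row(HAN-17*Z,RV))
E
```

```text
[-0.07, -0.011, 0.006, -1.921, 9.12, 2.025]
[-0.124, 0.104, 0.008, -1.921, 9.12, 2.025]
```

>>> servo_tool:
  motion:
    - [0,-0.07,-0.011,0.006,-1.921,9.12,2.025]
    - [0,-0.07,-0.011,0.006,-1.921,9.12,2.025]
    - [0,-0.07,-0.011,0.006,-1.921,9.12,2.025]
    - [0,-0.07,-0.011,0.006,-1.921,9.12,2.025]
    - [0,-0.07,-0.011,0.006,-1.921,9.12,2.025]
    - [0,-0.07,-0.011,0.006,-1.921,9.12,2.025]
    - [0,-0.07,-0.011,0.006,-1.921,9.12,2.025]
    - [0,-0.07,-0.011,0.006,-1.921,9.12,2.025]
    - [0,-0.07,-0.011,0.006,-1.921,9.12,2.025]
    - [0,-0.07,-0.011,0.006,-1.921,9.12,2.025]
    - [0,-0.07,-0.011,0.006,-1.921,9.12,2.025]
    - [0,-0.07,-0.011,0.006,-1.921,9.12,2.025]

```text
clock: 13.02
eef_pos: [547.7, -54.2, 224.9]
tcp_rot: [-1.571, -0.0, -1.396]
contact_force: [-1.0, -0.2, -0.2]
opening: 0.506
```

```bash
python3 - <<'E'
from h import *
p,R,s=cur();print(p,s['qpos'],s['clock'],s['opening'])
for d in (110,40,-17):print(row(HAN+d*Z,RV))
E
```

```text
[547.67652432 -54.22800097 224.88148209] [-1.01262490e-01  2.44101137e-01  1.80070518e+00 -2.81541214e-04
  1.09692103e+00  1.29490423e+00] 13.025 0.5063575365990308
[0.001, -0.0, 0.0, 0.001, 0.016, 0.001]
[0.001, 0.07, 0.0, 0.001, 0.016, 0.001]
[0.001, 0.127, 0.0, 0.001, 0.016, 0.001]
```

>>> servo_tool:
  motion:
    - [0,0,0.04,0,0,0,0]
    - [0,0,0.08,0,0,0,0]
    - [0,0,0.11,0,0,0,0]
    - [0,0,0.125,0,0,0,0]
    - [0,0,0.125,0,0,0,0]
    - [-1,0,0.125,0,0,0,0]
    - [-1,0,0.125,0,0,0,0]
    - [-1,0,0.125,0,0,0,0]
    - [-1,0,0.125,0,0,0,0]
    - [-1,0,0.125,0,0,0,0]
    - [-1,0,0.125,0,0,0,0]
  grip_force: 60

```text
clock: 14.4
eef_pos: [549.2, -55.8, 101.7]
tcp_rot: [-1.568, -0.002, -1.398]
contact_force: [1.2, -7.9, 2.0]
opening: 0.091
```

```bash
python3 - <<'E'
from h import *
p,R,s=cur();print(p,s['clock'],s['opening']*85,R.T@s['contact_force'],R.T@s['wrist_torque'])
print("bar est",p+R[:,1]*-17)
st0=(p,R)
for k in range(1,13):
    th=.07*k; P,Q=arc(th,max(0,th*0.5)); print([-1]+row(P,Q,st0))
E
```

```text
[549.17020632 -55.77027777 101.66184911] 14.4 7.749427670381784 [ 7.95174822 -1.94320437 -0.16816182] [-0.25865728  0.07375496 -1.12243607]
bar est [549.12228086 -55.73570998 118.66174641]
[-1, -0.003, -0.008, -0.006, -0.014, 0.09, -0.168]
[-1, -0.007, -0.02, -0.012, -0.014, 0.174, -0.349]
[-1, -0.011, -0.031, -0.017, -0.014, 0.259, -0.531]
[-1, -0.016, -0.042, -0.022, -0.015, 0.343, -0.713]
[-1, -0.021, -0.052, -0.027, -0.015, 0.428, -0.895]
[-1, -0.028, -0.062, -0.032, -0.015, 0.512, -1.077]
[-1, -0.035, -0.072, -0.036, -0.015, 0.597, -1.259]
[-1, -0.043, -0.081, -0.04, -0.015, 0.681, -1.441]
[-1, -0.052, -0.09, -0.044, -0.016, 0.766, -1.622]
[-1, -0.062, -0.098, -0.048, -0.016, 0.851, -1.804]
[-1, -0.072, -0.105, -0.051, -0.016, 0.935, -1.986]
[-1, -0.082, -0.112, -0.055, -0.016, 1.02, -2.168]
```

>>> servo_tool:
  motion:
    - [-1,-0.002,-0.012,-0.006,-0.014,0.09,-0.168]
    - [-1,-0.006,-0.023,-0.012,-0.014,0.174,-0.349]
    - [-1,-0.01,-0.034,-0.017,-0.014,0.259,-0.531]
    - [-1,-0.015,-0.045,-0.022,-0.015,0.343,-0.713]
    - [-1,-0.02,-0.055,-0.027,-0.015,0.428,-0.895]
    - [-1,-0.027,-0.065,-0.032,-0.015,0.512,-1.077]

```text
clock: 15.15
eef_pos: [514.3, -34.3, 167.2]
tcp_rot: [-1.559, -0.191, -1.489]
contact_force: [8.1, -7.2, -4.4]
opening: 0.093
```

```bash
cat > nx.py <<'E'
from h import *
import sys
p,R,s=cur();print(p,s['clock'],'gap',s['opening']*85,'F',(R.T@s['contact_force']).round(1),'T',(R.T@s['wrist_torque']).round(2),s['qpos'].round(2))
b=p-14*R[:,1]-HIN
print('bar: radius',np.hypot(b@L,b@ez),'theta',np.arctan2(b@ez,-b@L)-np.arctan2(35,185),'along',b@ex)
a,e,n=float(sys.argv[1]),float(sys.argv[2]),int(sys.argv[3])
for k in range(1,n+1):
    th=a+(e-a)*k/n; P,Q=arc(th,th*0.5,dz=-14); print([-1]+row(P,Q,(p,R)))
E
python3 nx.py 0.42 1.26 12
```

```text
[514.30056158 -34.32303567 167.21367127] 15.15 gap 7.920127847366486 F [6.9 5.9 7.4] T [ 1.05  0.05 -1.29] [ 0.06  0.25  1.95 -0.24  0.93  1.69]
bar: radius 189.49068729387855 theta 0.4148635320696724 along 1.0586199382509984
[-1, -0.007, -0.011, -0.006, -0.018, 0.083, -0.175]
[-1, -0.012, -0.021, -0.011, -0.018, 0.167, -0.357]
[-1, -0.019, -0.031, -0.016, -0.018, 0.252, -0.539]
[-1, -0.027, -0.041, -0.02, -0.018, 0.336, -0.721]
[-1, -0.035, -0.05, -0.024, -0.018, 0.421, -0.903]
[-1, -0.044, -0.059, -0.028, -0.018, 0.505, -1.085]
[-1, -0.053, -0.067, -0.032, -0.018, 0.59, -1.267]
[-1, -0.063, -0.074, -0.035, -0.018, 0.674, -1.449]
[-1, -0.074, -0.081, -0.039, -0.018, 0.759, -1.63]
[-1, -0.085, -0.087, -0.041, -0.018, 0.843, -1.812]
[-1, -0.096, -0.092, -0.044, -0.018, 0.928, -1.994]
[-1, -0.108, -0.096, -0.046, -0.018, 1.012, -2.176]
```

The panel follows the tool (θ ≈ 0.41, radius 189 mm, small forces), so I'll carry on.

>>> servo_tool:
  motion:
    - [-1,-0.007,-0.011,-0.006,-0.018,0.083,-0.175]
    - [-1,-0.012,-0.021,-0.011,-0.018,0.167,-0.357]
    - [-1,-0.019,-0.031,-0.016,-0.018,0.252,-0.539]
    - [-1,-0.027,-0.041,-0.02,-0.018,0.336,-0.721]
    - [-1,-0.035,-0.05,-0.024,-0.018,0.421,-0.903]
    - [-1,-0.044,-0.059,-0.028,-0.018,0.505,-1.085]
    - [-1,-0.053,-0.067,-0.032,-0.018,0.59,-1.267]
    - [-1,-0.063,-0.074,-0.035,-0.018,0.674,-1.449]
    - [-1,-0.074,-0.081,-0.039,-0.018,0.759,-1.63]
    - [-1,-0.085,-0.087,-0.041,-0.018,0.843,-1.812]
    - [-1,-0.096,-0.092,-0.044,-0.018,0.928,-1.994]
    - [-1,-0.108,-0.096,-0.046,-0.018,1.012,-2.176]

```text
clock: 16.65
eef_pos: [458.0, 85.4, 243.2]
tcp_rot: [-1.482, -0.565, -1.698]
contact_force: [6.0, -8.5, 18.6]
opening: 0.089
```

```bash
python3 nx.py 1.26 1.74 8
```

```text
[457.95212411  85.37934485 243.19230811] 16.65 gap 7.58597352376465 F [ 16.4 -11.    8.1] T [ 1.14  0.02 -2.51] [ 0.54  0.25  1.89 -0.51  1.34  2.41]
bar: radius 190.2586695679187 theta 1.2584954771811097 along 1.445351225915182
[-1, -0.01, -0.005, -0.004, -0.007, 0.07, -0.146]
[-1, -0.018, -0.011, -0.007, -0.007, 0.142, -0.302]
[-1, -0.027, -0.017, -0.01, -0.007, 0.215, -0.458]
[-1, -0.036, -0.023, -0.012, -0.007, 0.287, -0.614]
[-1, -0.046, -0.027, -0.014, -0.007, 0.36, -0.769]
[-1, -0.056, -0.032, -0.016, -0.007, 0.433, -0.925]
[-1, -0.066, -0.035, -0.018, -0.007, 0.505, -1.081]
[-1, -0.076, -0.039, -0.02, -0.007, 0.578, -1.237]
```

>>> servo_tool:
  motion:
    - [-1,-0.01,-0.005,-0.004,-0.007,0.035,-0.073]
    - [-1,-0.018,-0.011,-0.007,-0.007,0.07,-0.15]
    - [-1,-0.027,-0.017,-0.01,-0.007,0.11,-0.23]
    - [-1,-0.036,-0.023,-0.012,-0.007,0.145,-0.31]
    - [-1,-0.046,-0.027,-0.014,-0.007,0.18,-0.385]
    - [-1,-0.056,-0.032,-0.016,-0.007,0.215,-0.46]
    - [-1,-0.066,-0.035,-0.018,-0.007,0.25,-0.54]
    - [-1,-0.076,-0.039,-0.02,-0.007,0.29,-0.62]
    - [-1,-0.076,-0.039,-0.02,-0.007,0.29,-0.62]

```text
clock: 17.77
eef_pos: [446.1, 175.1, 233.4]
tcp_rot: [-1.44, -0.659, -1.772]
contact_force: [6.2, 8.1, 16.6]
opening: 0.089
```

```bash
python3 nx.py 1.7 1.7 1
```

```text
[446.10555253 175.12363571 233.36148554] 17.775 gap 7.585573691171774 F [  2.9 -18.    6.9] T [ 0.81  0.14 -0.19] [ 0.72  0.38  1.78 -0.49  1.48  2.62]
bar: radius 189.90136323863965 theta 1.74861032313911 along 0.6414534714968533
[-1, 0.009, 0.005, 0.002, -0.003, 0.244, -0.559]
```

>>> servo_tool:
  motion:
    - [-0.7,0,0,0,0,0,0]
    - [-0.55,0,0,0,0,0,0]
    - [-0.55,0,0,0,0,0,0]
    - [-0.55,0,-0.02,0,0,0,0]
    - [-0.55,0,-0.05,0,0,0,0]
    - [-0.55,0,-0.09,0,0,0,0]
    - [-0.55,0,-0.13,0,0,0,0]
    - [-0.55,0,-0.13,0,0,0,0]
    - [-0.55,0,-0.13,0,0,0,0]

```text
clock: 18.9
eef_pos: [442.7, 253.3, 331.0]
tcp_rot: [-1.45, -0.665, -1.768]
contact_force: [-0.1, -0.3, -0.1]
opening: 0.223
```

```bash
python3 - <<'E'
from h import *
import cv2
p,R,s=cur();print(s['clock'],p,s['contact_force'],s['qpos'])
a=r.grab_frame("side")[120:320,180:460];b=r.grab_frame("scene")[110:310,130:410]
cv2.imwrite("pics/end.png",cv2.cvtColor(cv2.resize(np.hstack([a,b]),(800,286)),cv2.COLOR_RGB2BGR))
w=r.grab_frame("wrist");cv2.imwrite("pics/wend.png",cv2.cvtColor(w,cv2.COLOR_RGB2BGR))
E
```

```text
18.9 [442.6571717  253.25129756 331.04802409] [-0.0811312  -0.30787758 -0.13711529] [ 0.80896719  0.36154352  1.56400354 -0.44901123  1.72511265  2.58302021]
```

View pics/end.png

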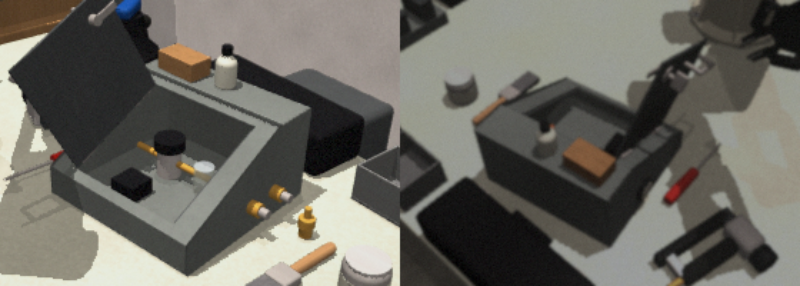

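The panel stands open with the regulator exposed and the bystanders unmoved. In the side view its lower free corner is at about (12,77) in the crop. I'll check the angle from that corner.

```bash
python3 - <<'E'
from h import *
X=onplane(ray("side",180+12/1.4286,120+77/1.4286),KEY-166*ex,ex)
b=X-HIN;print("radius",np.hypot(b@L,b@ez),"theta",np.arctan2(b@ez,-b@L))
p,R,s=cur();print(s['clock'],s['contact_force'].round(1),abs(s['qvel']).max())
E
```

```text
radius 210.57558435165865 theta 1.7030846266743762
19.05 [0.3 0.4 1.3] 0.005666319999615525
```

```bash
python3 -c "
from rig import r
print(r.sign_off())"
```

```text
the job is handed in; nothing more can be done
None
```

The panel is open past a right angle, with the key turned a full quarter turn counter-clockwise. I handed the job in at about 19 s of the 69 s allowed; the hand-in gave no verdict.

- **Key:** The first two closings caught the lock's boss instead of the bow, so I lifted the gripper a few mm and gripped again. Clockwise met a firm stop, with torque rising to 1.7 N m. Counter-clockwise ran free, and I turned the tool to 1.62 rad. After I let go and with the panel still shut, the wrist picture showed the bow square to the handle.
- **Panel:** I swung it open by the handle to about 1.75 rad by the arm's own reading. A check on the side picture after release gave about 1.70 rad. The radius in that check came out at 211 mm against 218 mm expected, so the angle could be out by a few hundredths of a radian. Either figure is well above 1.5 rad.
- **Final state:** The gripper was about 125 mm clear of the handle with near-zero contact force. The last pictures showed the oil bottle, carton, coupler, tin, brush, screwdriver and nailer apparently in place and upright. I judged them by eye and did not measure them. I also did not look at the key again after opening the panel.

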